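# Put the lap spindle into slow gear and prove the mesh

### The arm

A 7-joint arm with a two-finger parallel gripper is mounted at the origin on the work surface. World frame = base frame: x ahead of the robot, y to its left, z up, the work surface at z = 0. Lengths are in m, angles in rad, forces in N, time in s.
With the tool pointing down it reaches from about 0.425 to 0.875 m from the base axis. Payload 4.7 kg.
Tool frame: the origin (TCP) lies midway between the tips of the shut fingers; the grasp point (between the pads) lies 19 mm behind it; z points along the fingers, y is the line along which they close (so a half turn about z gives the same grasp; the last joint's range is limited). The gripper opens to 87 mm and grips with 3 to 60 N. Pads are 19 mm wide; open, the fingers measure 117 mm over their backs; the gripper's body (75 mm by 190 mm) begins 51 mm behind the grasp point.
Start: joints at [-1.182, 0.321, -0.07, 1.45, 0.023, 1.371, -0.057], TCP at [0.238, 0.605, 0.223] pointing down, gripper open.
Joint ranges: [-2.86, 2.86], [-0.3, 2.09], [-1.38, 1.24], [0.06, 2.45], [-1.56, 4.7], [0.09, 2.05], [-2.69, 2.69]. Speed limits (rad/s): [2.57, 2.57, 3.14, 3.14, 3.14, 3.14, 3.14].

### API

Orientations are given as a rotation vector (axis times angle).
In Python, from bench import ctrl gives the robot as it stands. The module is installed in compiled form; this text tells all that it offers.
- The arm moves only by the shell command python3 -m handwheel 'ROWS' [FORCE]. ROWS is JSON, a list of rows, each a list of 7 numbers: the finger opening in m, from 0 to 0.087, then the shift along the tool's x, y, z in m, then the turn, a rotation vector about the tool's x, y, z in degrees. A call has 1 to 12 rows; each row shifts and turns the commanded pose from where the row before left it, along the tool's axes as they then stand; what a row does not reach is not made up. A row lasts 1/8 s, in which the tool goes at most 62.5 mm and 10.7 degrees, less where a joint would pass 70% of its speed; a pose out of reach is approached as far as the arm can. A call is refused whole if a number of a shift passes 0.0625 or a number of a turn 10.7, either way. A call with a gripper value outside its range is refused whole. The fingers move at their own pace and stop on an object; FORCE is the grip in N (left out, the last holds). Time passes only in rows, so rows that do not move let the fingers close. It gives the time, the measured TCP pose, the force, the opening and the grip force at its end, in the units of the state.
- ctrl.get_state(): the state, without advancing time (a new reading comes with each control period).
- ctrl.get_image(name): name is "side" or "top" or "wrist"; returns (picture, depth): 480x640x3 uint8, blue, green, red; 480x640 float32, m along the optical axis (not along the pixel's ray), 0 where there is no reading.
- ctrl.camera_info(name): a dict with "intrinsics" (3x3 intrinsics, pixels), "D" ([k1, k2, p1, p2, k3] as OpenCV has them; the pictures are not rectified), "R" (3x3) and "t" (3): a world point X has camera coordinates R X + t. Camera axes: x right, y down, z forward; pixel columns grow to the right and rows downward; lengths in m; the calibration is good to about 2 mm. A picture is of the moment at which its call begins: read the wrist's pose just before it. camera_info takes no time and is no camera call; for the wrist camera it gives the pose at the moment of the call.
- ctrl.close_job(): hands the job in; it is judged then, once.
The state is a dict: "time": time; "joint_positions": joint angles; "qd": joint speeds; "joint_torque": joint torques, N m; "position": TCP position; "tool_rot": TCP orientation; "ft_force": force on the tool from outside, world axes, zero at the start; "torque": the same for the moment, N m; "grip_width": opening from 0.0 (shut) to 1.0 (fully open); "grip_force": force on a finger pad.
Only numpy, scipy, OpenCV 4.12 (cv2) and the standard library are available. Lean on these libraries where they do the work, as an engineer would, in place of code of your own. Each camera call takes 0.05 s, during which the arm holds its last target. There are 200 camera calls.

### The job

The machine is switched off and the lap is in neutral: put it into slow gear. Ease the black knob on top of the spindle down with a light hand, rocking the spindle by it until the teeth drop into mesh (never force them), and push it fully home. Then turn the spindle by the knob a good eighth of a turn, either way, so that the gear is seen to come round with it, and let go with the knob still fully down and everything else on the bench left alone.

Things in the scene. Friction and masses are not known exactly. Their poses are not given: they have to be found in the camera images.
- knob_grip (a point): Centre of the grip of the gear-change knob: black, round, lobed, 46 mm across and 24 mm tall, axis upright, on top of the spindle, whose bare end (19 mm across) pokes 3 to 17 mm out of it. Under the grip a 26 mm neck, then a 64 mm steel skirt whose top is 26 mm below this point and moves with the knob. This point is 277 mm above the bench with the knob up, 263 mm with it home.
- gear_knob (a joint): How far the knob is pushed down along the spindle, m: 0 up (neutral), 0.014 fully home (full mesh). It stays where it is left; its drag takes about 3 N to push down, 8 N to pull up. When the dog teeth under its skirt stand on the gear's teeth it stops dead at about 0.006; when they face gaps it goes down to 0.014.
- spindle (a joint): Angle of the spindle, rad, counter-clockwise from above positive. The knob is keyed to it and the 200 mm lap is fixed on it: all three turn together, without end stops, and easily (0.05 N m) while out of mesh.
- slow_gear (a joint): Angle the slow gear (steel disc 100 mm across in the guard under the knob's skirt, five dark holes in its face) has turned since the start, rad, counter-clockwise positive. It reads 0 at the start wherever its teeth stand, so it does not tell where they are. Belt and motor hold it with a drag of 0.35 N m; it turns only when driven through the teeth.
- clutch: Ring of 8 steel dog teeth under the knob, hidden in its skirt: 23 mm from the axis, 9 mm tall, 7 mm wide; origin on the axis at their tips, 48 mm below the grip centre. The gear has 8 like teeth (pitch 0.785 rad), gaps some 2.5 mm wider than teeth: they enter over about 0.12 rad of each pitch. At the start teeth stand on teeth. 5 to 12 N on them is plenty, 35 N damages them.
- lap_machine: Bench lapping machine, fixed: pan 310 mm across, 52 mm high; dark green cast arm from its -y side (machine frame) over the lap to the spindle, a grey guard (top 205 mm above the bench) along the arm, a motor hanging at its end. Brown hand-rest plate on the +x side, top at 86 mm. Origin on the bench under the spindle axis, z up.
- grit_jar: Lidded glass jar, 68 mm across, 88 mm tall, standing beside the pan; bystander. Origin at the centre of its underside.
- white_pot: White plastic pot, 76 mm across, 75 mm tall, standing beside the pan; bystander. Origin at the centre of its underside.
- facet_piece: Wooden facet holder with brass screws, 150 x 42 x 35 mm, lying on the hand-rest plate; bystander. Origin at the centre of its underside.

How it is judged:
On the way, in this order (a step that is already met when the one before it is completed fails the run):
1. the teeth are in full mesh: the knob is fully home (value of joint gear_knob above 0.0125 m), for 0.2 s.
2. the slow gear has come round with the spindle by at least 0.55 rad, the knob still home (value of joint gear_knob above 0.0125 m and (value of joint slow_gear above 0.55 rad or value of joint slow_gear below -0.55 rad)), for 0.1 s.
At the end, for the whole second after the job is handed in: The knob is down to within 1.5 mm of fully home, the slow gear has been turned through the teeth by at least 0.55 rad either way from where it stood, and the spindle is at rest (all of step 2 and velocity of joint spindle between -0.1 and 0.1 rad/s); the robot touches nothing.
It fails at once if the dog teeth are forced (35 N or more on them) (contact force between clutch and anything else above 35 N).
It fails at once if a bystander (jar, pot, facet holder) is shifted by more than 25 mm (distance of any of grit_jar, white_pot, facet_piece from where it was at the start of the episode above 0.025 m).
It also fails if it takes over 64 s, if anything falls off the work surface, if the arm or the gripper's body presses on something with over 40 N, if the wrist force passes 120 N, or if a joint passes its speed limit or range.

## Working session

There is one attempt and no reset: what is moved stays moved. The work goes in short steps, Python scripts to look and compute and a shell command to move; the robot and the scene stay as the last step left them, time stands still between calls to the robot, and variables do not carry over. Pictures are saved under pics/ and viewed, at most 10 in all, crops included, and the job is handed in when it is done.

```bash
mkdir -p pics; python3 - <<'E'
from bench import ctrl
import cv2,numpy as np
s=ctrl.get_state();print(s)
for n in("side","top"):
    im,d=ctrl.get_image(n);cv2.imwrite(f"pics/{n}0.png",im);np.save(f"{n}0.npy",d)
    c=ctrl.camera_info(n);print(n,c)
E
```

```text
{'time': 0.0, 'joint_positions': array([-1.18190658,  0.32180224, -0.07008589,  1.45168168,  0.02263101,
        1.37081498, -0.05690062]), 'qd': array([ 1.79391997e-03,  4.04003686e-04, -2.92025724e-04, -3.81519402e-05,
        1.27699435e-03, -2.06309073e-03, -1.96763214e-03]), 'joint_torque': array([ 1.96997112e-04, -4.91288352e+01, -4.03869404e-01, -3.12519729e+01,
       -6.39267638e-02,  4.39667038e-02,  1.72308191e-04]), 'position': array([0.23780056, 0.60433333, 0.22147168]), 'tool_rot': array([-5.85178148e-01, -3.08637718e+00,  2.99316584e-03]), 'ft_force': array([ 0.1602141 , -0.64471352, -0.27340513]), 'torque': array([0.01031102, 0.01415536, 0.00498579]), 'grip_force': 0.0, 'grip_width': 1.0061659276044272}
side {'intrinsics': array([[561.62933663,   0.        , 318.19663969],
       [  0.        , 561.62933663, 246.14307971],
       [  0.        ,   0.        ,   1.        ]]), 'D': array([-0.12531338,  0.        ,  0.        ,  0.        ,  0.        ]), 'R': array([[ 0.93584772,  0.35235927, -0.00565564],
       [ 0.21919734, -0.59459304, -0.77357071],
       [-0.27593762,  0.72270469, -0.63368475]]), 't': array([-0.57790898,  0.07044252,  1.40257335])}
top {'intrinsics': array([[534.38477649,   0.        , 320.63843089],
       [  0.        , 534.38477649, 241.81568903],
       [  0.        ,   0.        ,   1.        ]]), 'D': array([-0.15333626,  0.        ,  0.        ,  0.        ,  0.        ]), 'R': array([[-0.01012101, -0.9999126 , -0.00850652],
       [-0.99093701,  0.01116896, -0.13386225],
       [ 0.13394556,  0.00707461, -0.99096344]]), 't': array([0.10556066, 0.59462814, 1.32144297])}
```

View pics/side0.png

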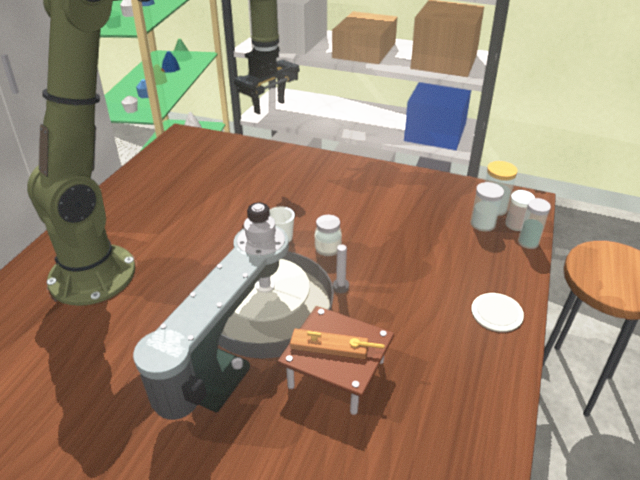

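View pics/top0.png

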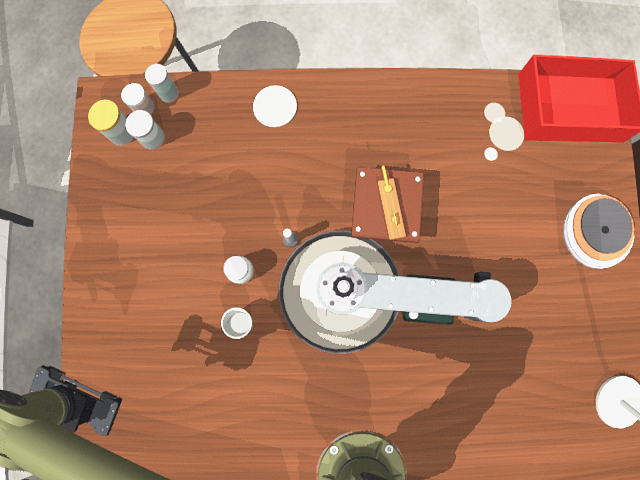

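The side view shows the black knob at about (259,212) and the guard running toward the lower left. The top view shows the knob at about (343,287), the jar at (238,269), the pot at (236,323) and a post at (289,236). Next I measure the knob.

```bash
cat > h.py <<'E'
import numpy as np,cv2
from bench import ctrl
def cloud(n,d,c=None):
    c=c or ctrl.camera_info(n)
    v,u=np.mgrid[:480,:640]
    p=cv2.undistortPoints(np.stack([u,v],-1).reshape(-1,1,2).astype(float),c["intrinsics"],c["D"]).reshape(480,640,2)
    P=np.dstack([p,np.ones((480,640))])*d[...,None]
    return (P-c["t"])@c["R"]
E
python3 - <<'E'
from h import *
for n,(u,v),r in(("top",(343,287),25),("side",(259,212),22)):
    im=cv2.imread(f"pics/{n}0.png");P=cloud(n,np.load(f"{n}0.npy"))
    Pw=P[v-r:v+r,u-r:u+r];I=im[v-r:v+r,u-r:u+r]
    m=(I.max(2)<75)&(Pw[...,2]>.255)&(Pw[...,2]<.31)
    q=Pw[m];print(n,m.sum(),q.mean(0),np.median(q,0),q.min(0),q.max(0))
    m=(Pw[...,2]>.255)&(Pw[...,2]<.32);q=Pw[m];print(' all',m.sum(),q.mean(0),q.min(0),q.max(0))
    top=q[q[:,2]>.281]; (x,y),rr=cv2.minEnclosingCircle(top[:,:2].astype(np.float32)); print(' circ',x,y,rr,len(top))
P=cloud("top",np.load("top0.npy"))
for nm,(u,v) in dict(jar=(238,269),pot=(236,323),post=(288,233),motor=(490,300),guard=(430,295),facet=(390,205)).items(): print(nm,P[v,u])
E
```

```text
top 157 [0.46922017 0.05186399 0.2870547 ] [0.46955735 0.05195586 0.28675949] [0.44929628 0.03151436 0.28097906] [0.49053734 0.07092983 0.29304032]
 all 362 [0.46997117 0.05272566 0.28747745] [0.4475816  0.03140994 0.25557911] [0.49267663 0.07881699 0.29623161]
 circ 0.4703027009963989 0.0524989515542984 0.022755423560738564 348
side 165 [0.47752716 0.03350116 0.27849646] [0.4789896 0.0315541 0.2794042] [0.4520455  0.02469212 0.26602055] [0.4942648  0.0652273  0.28823932]
 all 404 [0.47541613 0.0405621  0.28098778] [0.44902138 0.02469212 0.25515526] [0.49427317 0.06939891 0.29312688]
 circ 0.47164496779441833 0.04739350080490112 0.023242194205522537 250
jar [0.52416361 0.30227873 0.08885789]
pot [0.39118081 0.32061779 0.00367756]
post [0.60675637 0.17672224 0.12328518]
motor [ 0.43779174 -0.28005384  0.20412922]
guard [ 0.4515547  -0.14406482  0.20341871]
facet [ 0.677133   -0.0729878   0.10078002]
```

The knob axis is at about (0.470, 0.051). The height and the 23 mm radius agree with the data, and the reach of 0.47 m is fine. Next I work out the shift to a hover point above it.

```bash
cat >> h.py <<'E'
from scipy.spatial.transform import Rotation as Ro
def to(goal):
    s=ctrl.get_state();R=Ro.from_rotvec(s["tool_rot"])
    print("t",s["time"],"pos",s["position"].round(4),"tool shift mm",(R.inv().apply(np.array(goal)-s["position"])*1e3).round(1))
    print("axes\n",R.as_matrix().round(3),"\nq",s["joint_positions"].round(2),"F",s["ft_force"].round(1),"M",s["torque"].round(2),"w",round(s["grip_width"],3),s["grip_force"])
E
python3 -c "
from h import *
to([.47,.051,.36])"
```

```text
t 0.1 pos [0.2379 0.6044 0.2216] tool shift mm [-418.6 -430.2 -137.6]
axes
 [[-0.931  0.366 -0.001]
 [ 0.366  0.931 -0.002]
 [-0.    -0.002 -1.   ]] 
q [-1.18  0.32 -0.07  1.45  0.02  1.37 -0.06] F [-0.3 -1.2  0.4] M [ 0.03 -0.   -0.06] w 0.999 0.0
```

```bash
python3 -m handwheel '[[0.087,0,0,-0.055,0,0,0],[0.087,0,0,-0.055,0,0,0],[0.087,-0.042,-0.043,-0.003,0,0,0],[0.087,-0.042,-0.043,-0.003,0,0,0],[0.087,-0.042,-0.043,-0.003,0,0,0],[0.087,-0.042,-0.043,-0.003,0,0,0],[0.087,-0.042,-0.043,-0.003,0,0,0],[0.087,-0.042,-0.043,-0.003,0,0,0],[0.087,-0.042,-0.043,-0.003,0,0,0],[0.087,-0.042,-0.043,-0.003,0,0,0],[0.087,-0.042,-0.043,-0.003,0,0,0]]' 12; python3 -c "
from h import *
to([.47,.051,.36])"
```

```text
time: 1.48
position: [0.4483, 0.1044, 0.3594]
tool_rot: [-0.585, -3.087, -0.001]
ft_force: [0.7, 0.8, -0.2]
grip_width: 1.0
grip_force: 0.0
t 1.475 pos [0.4483 0.1044 0.3594] tool shift mm [-39.7 -41.8  -0.6]
axes
 [[-0.931  0.366  0.   ]
 [ 0.366  0.931  0.   ]
 [ 0.     0.    -1.   ]] 
q [-0.71 -0.14  0.38  1.67  0.05  1.6   0.86] F [ 0.7  0.8 -0.2] M [ 0.05 -0.06  0.02] w 1.0 0.0
```

```bash
python3 -m handwheel '[[0.087,-0.04,-0.042,0,0,0,0],[0.087,0,0,0,0,0,0],[0.087,0,0,0,0,0,0]]'; python3 - <<'E'
from h import *
to([.47,.051,.36])
for n in("wrist","top"):
    c=ctrl.camera_info(n);im,d=ctrl.get_image(n);cv2.imwrite(f"pics/{n}1.png",im)
    P=cloud(n,d,c)
    if n=="wrist":
        k=(abs(P[...,0]-.47)<.035)&(abs(P[...,1]-.051)<.035)&(P[...,2]>.28)&(P[...,2]<.295)
        q=P[k];print(k.sum(),q.mean(0),cv2.minEnclosingCircle(q[:,:2].astype(np.float32)))
        v,u=np.where(k);print(u.min(),u.max(),v.min(),v.max())
E
```

```text
time: 1.85
position: [0.4696, 0.0533, 0.3592]
tool_rot: [-0.585, -3.086, -0.001]
ft_force: [0.6, -0.5, 0.0]
grip_width: 0.999
grip_force: 0.0
t 1.85 pos [0.4696 0.0533 0.3592] tool shift mm [-1.2 -1.9 -0.8]
axes
 [[-0.931  0.366 -0.001]
 [ 0.366  0.931  0.001]
 [ 0.001  0.    -1.   ]] 
q [-0.67 -0.12  0.45  1.65  0.05  1.6   0.98] F [ 0.6 -0.5  0. ] M [ 0.05 -0.02  0.02] w 0.999 0.0
2960 [0.4687504  0.05084717 0.28771176] ((0.4704480767250061, 0.050050538033246994), 0.022954242303967476)
282 346 219 280
```

View pics/wrist1.png

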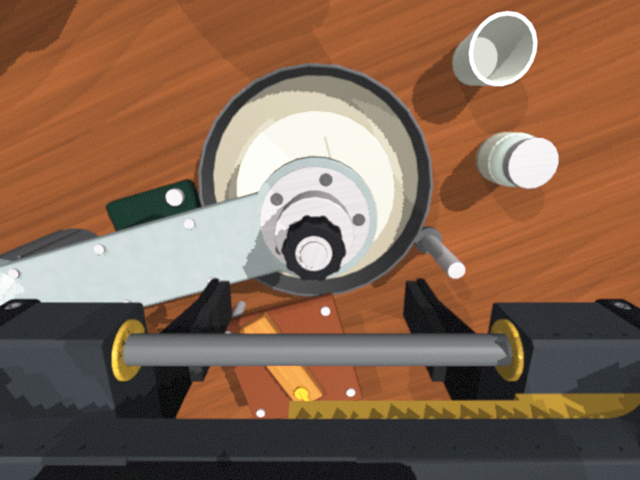

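The wrist view shows the knob at (314,248), centred between the fingers, with nothing in the way. Lower over it.

```bash
python3 -m handwheel '[[0.087,-0.001,-0.002,0.03,0,0,0],[0.087,0,0,0.03,0,0,0],[0.087,0,0,0.02,0,0,0],[0.087,0,0,0.015,0,0,0],[0.087,0,0,0.004,0,0,0],[0.087,0,0,0,0,0,0]]'; python3 -c "
from h import *
to([.47,.051,.259])"
```

```text
time: 2.7
position: [0.4703, 0.0508, 0.2609]
tool_rot: [0.584, 3.086, 0.0]
ft_force: [0.4, -0.5, 0.6]
grip_width: 1.003
grip_force: 0.0
t 2.7 pos [0.4703 0.0508 0.2609] tool shift mm [0.3 0.1 1.9]
axes
 [[-0.931  0.366  0.   ]
 [ 0.366  0.931  0.   ]
 [-0.     0.    -1.   ]] 
q [-0.66 -0.1   0.47  1.83  0.05  1.4   0.99] F [ 0.4 -0.5  0.6] M [-0.02 -0.02  0.02] w 1.003 0.0
```

```bash
python3 -m handwheel '[[0.087,0,0,0.0015,0,0,0],[0.05,0,0,0,0,0,0],[0.05,0,0,0,0,0,0],[0.03,0,0,0,0,0,0],[0.03,0,0,0,0,0,0],[0.03,0,0,0,0,0,0],[0.03,0,0,0,0,0,0],[0.03,0,0,0,0,0,0]]' 14; python3 -c "
from h import *
to([.47,.051,.259])"
```

```text
time: 3.7
position: [0.47, 0.0502, 0.2591]
tool_rot: [-0.586, -3.086, 0.0]
ft_force: [-0.7, -1.4, 0.4]
grip_width: 0.525
grip_force: 14.0
t 3.7 pos [0.47   0.0502 0.2591] tool shift mm [0.3 0.7 0.1]
axes
 [[-0.931  0.366 -0.   ]
 [ 0.366  0.931 -0.   ]
 [ 0.    -0.    -1.   ]] 
q [-0.66 -0.1   0.47  1.83  0.05  1.4   0.99] F [-0.7 -1.4  0.4] M [-0.17  0.14 -0.  ] w 0.525 14.000100838020444
```

Gripped at 45.7 mm with little side force. Ease down about 5 mm.

```bash
python3 -m handwheel '[[0.03,0,0,0.001,0,0,0],[0.03,0,0,0.001,0,0,0],[0.03,0,0,0.001,0,0,0],[0.03,0,0,0.001,0,0,0],[0.03,0,0,0.0007,0,0,0],[0.03,0,0,0,0,0,0]]'; python3 -m handwheel '[[0.03,0,0,0.0005,0,0,0],[0.03,0,0,0,0,0,0]]';python3 -m handwheel '[[0.03,0,0,0.0005,0,0,0],[0.03,0,0,0,0,0,0]]'
```

```text
time: 4.45
position: [0.4701, 0.0502, 0.2544]
tool_rot: [-0.585, -3.087, 0.0]
ft_force: [-2.2, -2.1, 3.4]
grip_width: 0.525
grip_force: 14.0
time: 4.7
position: [0.4701, 0.0502, 0.2543]
tool_rot: [0.586, 3.086, 0.0]
ft_force: [-2.6, -2.4, 5.4]
grip_width: 0.527
grip_force: 14.0
time: 4.95
position: [0.4701, 0.0502, 0.2543]
tool_rot: [0.585, 3.086, 0.0]
ft_force: [-3.7, -2.5, 9.0]
grip_width: 0.523
grip_force: 14.0
```

The teeth meet at z≈0.2543, with about 6 N on them. Turn in small steps under this light load and watch for the drop.

```bash
for i in 1 2; do python3 -m handwheel '[[0.03,0,0,0,0,0,2],[0.03,0,0,0,0,0,2],[0.03,0,0,0,0,0,0]]'|egrep 'pos|force'; done
```

```text
position: [0.4701, 0.0503, 0.2543]
ft_force: [-5.2, -2.7, 7.6]
grip_force: 14.0
position: [0.4702, 0.0503, 0.2543]
ft_force: [-3.2, -2.1, 8.0]
grip_force: 14.0
```

```bash
for i in 1 2; do python3 -m handwheel '[[0.03,0,0,0,0,0,2],[0.03,0,0,0,0,0,2],[0.03,0,0,0,0,0,0]]'|egrep 'pos|force|rot'; done;  python3 -c "
from h import *
to([.47,.051,.259])"
```

```text
position: [0.4702, 0.0504, 0.2543]
tool_rot: [0.905, 3.008, 0.001]
ft_force: [-4.1, -2.1, 8.5]
grip_force: 14.0
position: [0.4702, 0.0504, 0.2543]
tool_rot: [1.01, 2.974, 0.001]
ft_force: [-3.1, -1.4, 8.4]
grip_force: 14.0
t 6.45 pos [0.4702 0.0504 0.2543] tool shift mm [ 0.5  0.4 -4.7]
axes
 [[-0.793  0.609  0.001]
 [ 0.609  0.793  0.   ]
 [-0.     0.001 -1.   ]] 
q [-0.64 -0.1   0.45  1.84  0.04  1.39  0.72] F [-3.1 -1.4  8.4] M [-0.54  0.79 -0.11] w 0.525 13.999446937814355
```

```bash
for i in 1 2; do python3 -m handwheel '[[0.03,0,0,0,0,0,2],[0.03,0,0,0,0,0,2],[0.03,0,0,0,0,0,0]]'|egrep 'pos|force'; done
```

```text
position: [0.4702, 0.0504, 0.2542]
ft_force: [-2.8, -2.4, 7.7]
grip_force: 14.0
position: [0.4702, 0.0505, 0.2533]
ft_force: [-1.3, -2.3, 2.9]
grip_force: 14.0
```

```bash
for i in 1 2; do python3 -m handwheel '[[0.03,0,0,0,0,0,2],[0.03,0,0,0,0,0,2],[0.03,0,0,0,0,0,0]]'|egrep 'pos|force|rot'; done;  python3 -c "
from h import *
to([.47,.051,.259])"
```

```text
position: [0.4702, 0.0505, 0.2533]
tool_rot: [1.315, 2.853, 0.0]
ft_force: [-1.0, -1.8, 1.3]
grip_force: 14.0
position: [0.4703, 0.0505, 0.2533]
tool_rot: [1.414, 2.805, 0.001]
ft_force: [0.5, -1.3, 0.7]
grip_force: 14.0
t 7.95 pos [0.4703 0.0505 0.2533] tool shift mm [ 0.5  0.1 -5.7]
axes
 [[-0.595  0.804  0.   ]
 [ 0.804  0.595  0.   ]
 [-0.     0.    -1.   ]] 
q [-0.63 -0.09  0.44  1.84  0.04  1.39  0.44] F [ 0.5 -1.3  0.7] M [-0.26 -0.07 -0.06] w 0.521 14.00026214774698
```

Dropped into mesh at about 22°: z fell 1 mm and the force eased off. Now ease it down, watching the force.

```bash
for i in 1 2 3; do python3 -m handwheel '[[0.03,0,0,0.0005,0,0,0],[0.03,0,0,0.0005,0,0,0],[0.03,0,0,0,0,0,0]]'|egrep 'pos|force'; done
```

```text
position: [0.4703, 0.0505, 0.2525]
ft_force: [-0.1, -0.8, 3.5]
grip_force: 14.0
position: [0.4702, 0.0505, 0.2513]
ft_force: [0.7, -1.1, 2.3]
grip_force: 14.0
position: [0.4703, 0.0505, 0.2504]
ft_force: [0.8, -0.0, 2.2]
grip_force: 14.0
```

```bash
for i in 1 2 3 4 5; do python3 -m handwheel '[[0.03,0,0,0.0005,0,0,0],[0.03,0,0,0.0005,0,0,0],[0.03,0,0,0,0,0,0]]'|egrep 'pos|ft_force'; done
```

```text
position: [0.4703, 0.0505, 0.2493]
ft_force: [0.5, 0.1, 2.5]
position: [0.4702, 0.0505, 0.2484]
ft_force: [2.4, -0.0, 2.7]
position: [0.4702, 0.0505, 0.2474]
ft_force: [1.0, -0.1, 2.5]
position: [0.4702, 0.0505, 0.2464]
ft_force: [2.0, 0.7, 2.6]
position: [0.4702, 0.0505, 0.2463]
ft_force: [0.0, -0.1, 8.0]
```

It stopped at 0.2463, exactly 8 mm below tooth contact, so the knob is home. Firm up the grip and turn slowly the same way.

```bash
python3 -m handwheel '[[0.03,0,0,0,0,0,0],[0.03,0,0,0,0,0,0],[0.03,0,0,0,0,0,0]]' 40; python3 -m handwheel '[[0.03,0,0,0,0,0,1],[0.03,0,0,0,0,0,1],[0.03,0,0,0,0,0,2],[0.03,0,0,0,0,0,2],[0.03,0,0,0,0,0,2],[0.03,0,0,0,0,0,2],[0.03,0,0,0,0,0,2]]';  python3 -c "
from h import *
to([.47,.051,.259])"
```

```text
time: 11.32
position: [0.4703, 0.0505, 0.2464]
tool_rot: [1.413, 2.805, 0.001]
ft_force: [0.7, 0.6, 7.6]
grip_width: 0.516
grip_force: 40.0
time: 12.2
position: [0.4704, 0.0506, 0.2464]
tool_rot: [1.698, 2.642, 0.001]
ft_force: [2.0, -0.1, 7.6]
grip_width: 0.52
grip_force: 40.0
t 12.2 pos [0.4704 0.0506 0.2464] tool shift mm [  0.6  -0.2 -12.6]
axes
 [[-0.415  0.91   0.001]
 [ 0.91   0.415  0.   ]
 [-0.     0.001 -1.   ]] 
q [-0.62 -0.09  0.43  1.85  0.04  1.37  0.23] F [ 2.  -0.1  7.6] M [-0.17 -0.17  0.43] w 0.52 39.999175826087594
```

The moment of 0.43 N m shows the gear is being driven. Continue.

```bash
python3 -m handwheel '[[0.03,0,0,0,0,0,3],[0.03,0,0,0,0,0,3],[0.03,0,0,0,0,0,3],[0.03,0,0,0,0,0,3],[0.03,0,0,0,0,0,3],[0.03,0,0,0,0,0,3],[0.03,0,0,0,0,0,3],[0.03,0,0,0,0,0,3],[0.03,0,0,0,0,0,3],[0.03,0,0,0,0,0,3],[0.03,0,0,0,0,0,2],[0.03,0,0,0,0,0,1]]'; python3 -m handwheel '[[0.03,0,0,0,0,0,3],[0.03,0,0,0,0,0,3],[0.03,0,0,0,0,0,3],[0.03,0,0,0,0,0,2],[0.03,0,0,0,0,0,1],[0.03,0,0,0,0,0,0],[0.03,0,0,0,0,0,0]]';  python3 -c "
from h import *
to([.47,.051,.259])"
```

```text
time: 13.7
position: [0.4708, 0.0506, 0.2464]
tool_rot: [2.378, 2.051, 0.003]
ft_force: [1.3, 0.4, 7.1]
grip_width: 0.517
grip_force: 40.0
time: 14.58
position: [0.4709, 0.0506, 0.2464]
tool_rot: [2.58, 1.792, 0.003]
ft_force: [2.9, -0.4, 7.3]
grip_width: 0.519
grip_force: 40.0
t 14.575 pos [0.4709 0.0506 0.2464] tool shift mm [  0.1  -1.  -12.6]
axes
 [[ 0.349  0.937  0.002]
 [ 0.937 -0.349  0.001]
 [ 0.001  0.002 -1.   ]] 
q [-0.58 -0.09  0.4   1.85  0.03  1.37 -0.55] F [ 2.9 -0.4  7.3] M [-0.03 -0.43  0.3 ] w 0.519 40.00029073096812
```

Turned 56° while home. Let go and rise straight up.

```bash
python3 -m handwheel '[[0.06,0,0,0,0,0,0],[0.087,0,0,0,0,0,0],[0.087,0,0,0,0,0,0],[0.087,0,0,0,0,0,0],[0.087,0,0,0,0,0,0],[0.087,0,0,-0.02,0,0,0],[0.087,0,0,-0.04,0,0,0],[0.087,0,0,-0.05,0,0,0],[0.087,0,0,-0.01,0,0,0],[0.087,0,0,0,0,0,0]]'; python3 - <<'E'
from h import *
c=ctrl.camera_info("wrist");im,d=ctrl.get_image("wrist");cv2.imwrite("pics/wrist2.png",im)
P=cloud("wrist",d,c)
r=np.hypot(P[...,0]-.4703,P[...,1]-.0505)
k=(r<.024)&(r>.013)&(P[...,2]>.255)&(im.max(2)<75)
print("grip top z",np.median(P[k][:,2]),k.sum()); k=(r<.006)&(P[...,2]>.25);print("spindle end z",np.median(P[k][:,2]))
# dark holes in gear face: angles before/after
def holes(n,im,P):
    r=np.hypot(P[...,0]-.4703,P[...,1]-.0505)
    m=((r>.034)&(r<.049)&(im.max(2)<130)&(P[...,2]>.15)&(P[...,2]<.225)).astype(np.uint8)
    N,l,st,ce=cv2.connectedComponentsWithStats(m)
    for i in range(1,N):
        if st[i,4]>5:
            q=P[l==i].mean(0);print(n,st[i,4],ce[i].round(),q.round(3),"ang",np.degrees(np.arctan2(q[1]-.0505,q[0]-.4703)).round(1))
holes("after",im,P)
holes("before",cv2.imread("pics/top0.png"),cloud("top",np.load("top0.npy")))
E
```

```text
time: 15.82
position: [0.4703, 0.0504, 0.3655]
tool_rot: [2.581, 1.791, 0.001]
ft_force: [0.5, 0.7, -1.8]
grip_width: 1.001
grip_force: 0.0
grip top z 0.2740896022714085 1576
spindle end z 0.2915130621168244
after 90 [303. 177.] [0.472 0.09  0.207] ang 87.2
after 91 [353. 193.] [0.509 0.061 0.207] ang 14.7
after 83 [274. 219.] [0.433 0.063 0.207] ang 160.8
after 64 [354. 243.] [0.495 0.015 0.207] ang -55.5
before 10 [342. 270.] [0.509 0.052 0.207] ang 2.4
before 19 [359. 282.] [0.483 0.014 0.206] ang -71.1
```

View pics/wrist2.png

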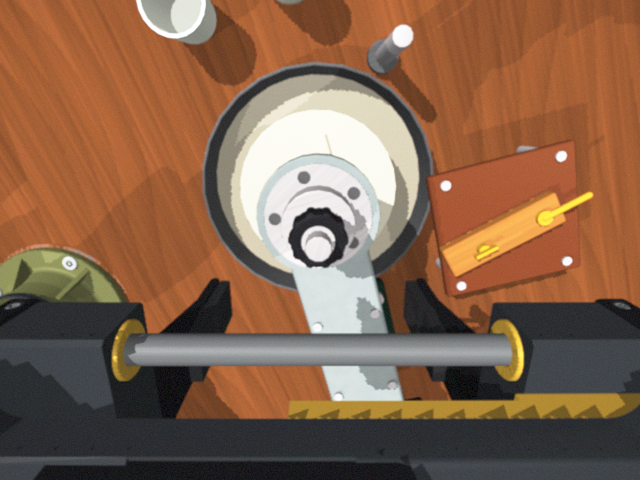

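The view shows the knob down at (318,240), with the spindle end standing well out of it, and the bystanders undisturbed. The grip top is at 0.274 m, which is home. The gear's holes moved from 2.4° to 14.7° modulo 72°, which fits a clockwise turn of about 60°, in line with the 56° I commanded. Handing in.

```bash
python3 -c "
from bench import ctrl
print(ctrl.close_job())"
```

```text
the job is handed in; nothing more can be done
None
```

The machine is in slow gear: the knob is fully home, the gear came round about 60° clockwise with the spindle, the arm is clear of everything, and the job is handed in (no verdict was returned).

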